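Vent the bench pressure vessel and back its clamp wheel off one turn

TASK

Make the small steel pressure vessel safe to open, using only the fingertips: first push the vent lever round until it lies in line with the vent pipe, then push the clamp wheel on top round by its upright handle, counter-clockwise seen from above, through exactly one full turn and no more, so that the handle is back where it started and the lid is just lifted off its gasket. Push gently, do not grip or squeeze the handle or the lever, leave the vials, the dropper bottle and the box where they stand, and take the hand away at the end.

Things in the scene. Friction and masses are not known exactly. Their poses are not given: they have to be found in the camera images.
- vessel: Steel pot (90 mm across, flange 116 mm) on a 150 x 150 mm bolted base plate, fixed to the bench. Origin: centre of its underside, on the wheel's axis; z up. The vent pipe runs out along its -y axis at 84 mm height, with a brass ball valve 160 mm from the axis and a hose barb ending 217 mm out (top 92 mm high). A dial gauge stands out on +y to 117 mm, top 108 mm high.
- yoke: Clamp on the vessel: collar, two studs and a bridge (164 mm over the ends, top 192 mm high) under the wheel; fixed, carries lid, screw and wheel. Origin on the wheel's axis at the bench top; z up. Its own turn about the axis differs each time; at the start the wheel's handle lies along its +x.
- vent_lever (a joint): Angle of the vent lever about its vertical pivot, rad: 0 shut (pointing along the vessel's -x, across the pipe), 1.57 open (along the vessel's -y, in line with the pipe, at its stop). Grows counter-clockwise from above. Starts between 0 and 0.25; stays where it is left; needs about 1 N at the end.
- vent_tip (a point): Point in the lever's grey grip, 60 mm out from the pivot and half-way up. The grip is 13 mm wide, 14 mm high, 20 to 72 mm from the pivot; at half height it is 127 mm above the bench, free air below it and 28 mm over the hose barb.
- vent_pivot (a point): On the vent lever's pivot axis, at the height of vent_tip (127 mm), 160 mm from the wheel's axis.
- wheel (a joint): Turn of the clamp wheel, rad: 0 at the start (clamped tight, a stop: it cannot go clockwise), grows counter-clockwise from above, 6.283 after one full turn; it runs on for about three turns. Stays where it is left; needs about 2 N at the handle. One turn lifts wheel and lid by 5 mm.
- handle (a point): Middle of the wheel's upright black handle: a round grip that revolves freely on its pin, 18 mm across and 54 mm tall, 55 mm from the wheel's axis. The point is 240 mm above the bench at the start, the handle's top 267 mm, its foot 213 mm, the rim and boss below it end at 211 mm (all 5 mm higher after one turn).
- wheel_centre (a point): On the wheel's vertical axis at rim height (204 mm at the start). Wheel: three spokes, 122 mm over the rim, hub nut top 17 mm above this point. Keep the arm clear of the tall burette stand (fixed, part of the room): its burette and pipette rise to 0.65 m over the bench near x 0.33, y 0.33 and x 0.20, y 0.40, with clamps between them.
- vial_black_cap: Loose glass vial with black cap, 23 mm across, 52 mm tall, standing in front of the vessel. Origin: centre of its underside. Leave alone.
- vial_white_cap: Loose glass vial with white cap, 23 mm across, 52 mm tall, standing in front of the vessel. Origin: centre of its underside. Leave alone.
- dropper_bottle: Loose clear dropper bottle with a red teat, 40 mm across, 110 mm tall, behind the vessel. Origin: centre of its underside. Leave alone.
- card_box: Loose small card box, 70 x 70 x 32 mm, beyond the vent valve. Origin: centre of its underside. Leave alone.

How it is judged:
On the way, in this order (a step that is already met when the one before it is completed fails the run):
1. the vent lever is swung open, in line with the pipe (value of joint vent_lever above 1.4 rad), for 0.2 s.
2. the wheel has been pushed half way round (value of joint wheel above 3.14 rad).
3. the wheel has been pushed through one full turn (value of joint wheel between 6.033 and 6.533 rad), for 0.2 s.
At the end, for the whole second after the job is handed in: The vent lever stands open, within 10 degrees of the line of the pipe; the clamp wheel has been turned counter-clockwise by one full turn, give or take 14 degrees, and is at rest; both vials, the dropper bottle and the box stand upright within 15 mm of where they were (all of step 3 and value of joint vent_lever above 1.4 rad and velocity of joint wheel between -0.05 and 0.05 rad/s and distance of each of vial_black_cap, vial_white_cap, dropper_bottle, card_box from where it was at the start of the episode below 0.015 m and angle between each of vial_black_cap, vial_white_cap, dropper_bottle, card_box's own z axis and vertical below 0.2 rad); the robot touches nothing.
It fails at once if the clamp wheel is turned by more than 11 degrees while the vent is not open (value of joint wheel above 0.2 rad and value of joint vent_lever below 1.3 rad).
It fails at once if the wheel is turned more than 20 degrees beyond one turn (value of joint wheel above 6.633 rad).
It fails at once if the wheel's handle is gripped or forced (over 30 N) (contact force between the fingers and yoke above 30 N).
It fails at once if the vent lever is gripped or forced (over 30 N) (contact force between the fingers and vessel above 30 N).
It fails at once if a bystanding vial, bottle or box is lifted or shoved (distance of any of vial_black_cap, vial_white_cap, dropper_bottle, card_box from where it was at the start of the episode above 0.03 m).
It also fails if it takes over 72 s, if anything falls off the work surface, if the arm or the gripper's body presses on something with over 40 N, if the wrist force passes 120 N, or if a joint passes its speed limit or range.

ROBOT

A 7-joint arm with a two-finger parallel gripper is mounted at the origin on a cart in front of the work surface, level with it; the furniture and walls round the work are solid. World frame = base frame: x ahead of the robot, y to its left, z up, the work surface at z = 0. Lengths are in m, angles in rad, forces in N, time in s.
With the tool pointing down it reaches from about 0.35 to 0.9 m from the base axis. Payload 19.9 kg.
Tool frame: the origin (TCP) lies between the finger pads; the fingertips stand 19 mm ahead of it and the grasp point (between the pads) is the TCP; z points along the fingers, y is the direction in which the jaws open and shut (so a half turn about z gives the same grasp; the last joint's range is limited). The gripper opens to 94 mm and grips with 3 to 60 N. Pads are 16 mm wide; open, the fingers measure 119 mm over their backs; the gripper's body (75 mm by 177 mm) begins 78 mm behind the grasp point.
Start: joints at [1.123, 0.417, -0.01, 1.614, 0.005, 1.111, -0.053], TCP at [0.247, -0.574, 0.224] pointing down, gripper open.
Joint ranges: [-2.81, 2.81], [-0.39, 2.02], [-1.27, 1.25], [0.06, 2.57], [-1.19, 4.33], [0.19, 2], [-2.82, 2.82]. Speed limits (rad/s): [1.89, 1.89, 2.39, 2.39, 3.01, 3.01, 3.01].

INTERFACE

Orientations are given as a 3x3 rotation matrix whose columns are the frame's x, y, z axes.
In Python, from rig import robot gives the robot as it stands. Calls block until the motion is done:
- robot.move_ptp(position, orientation): joint-space move of the TCP to a pose.
- robot.move_linear(position, velocity=0.15, frame=None, threshold=None): straight line of the TCP; frame=None keeps the orientation; velocity is the mean speed in m/s. With threshold (N) it stops when the force on the tool has changed by that much, and returns True; else False.
- robot.goto_joints(angles): joint-space move.
- robot.gripper_to(opening): finger opening in m; the grip force is fixed at half the most; returns when the fingers have stopped.
- robot.pause(seconds).
- robot.ik(position, orientation): joint angles nearest the present ones, or None.
- robot.get_state(): the state.
- robot.grab_frame(name): name is "scene" or "top" or "wrist"; returns the picture (420x560x3 uint8, red, green, blue); there is no depth.
- robot.camera_info(name): a dict with "fx", "fy", "cx", "cy" (pixels), "rvec" (rotation vector, rad) and "tvec" (3), from world to camera coordinates, as OpenCV has them. Camera axes: x right, y down, z forward; pixel columns grow to the right and rows downward; lengths in m; the calibration is good to about 2 mm. A picture is of the moment at which its call begins: read the wrist's pose just before it. camera_info takes no time and is no camera call; for the wrist camera it gives the pose at the moment of the call.
A pose or a line that the arm cannot do raises robot.PlanningError and nothing moves.
- robot.sign_off(): hands the job in, once; it reports no verdict.
The state is a dict: "time": time; "qpos": joint angles; "joint_vel": joint speeds; "effort": joint torques, N m; "ee_pos": TCP position; "tool_rot": TCP orientation; "force": force on the tool from outside, world axes, zero at the start; "moment": the same for the moment, N m; "opening": finger opening in m.
Only numpy, scipy, OpenCV 4.12 (cv2) and the standard library are available. Lean on these libraries where they do the work, as an engineer would, in place of code of your own. Each camera call takes 0.05 s, during which the arm holds its last target.

## Working session

There is one attempt and no reset: what is moved stays moved. The work goes in short steps, each a Python script; the robot and the scene stay as the last script left them, time stands still between calls to the robot, and variables do not carry over. Pictures are saved under pics/ and viewed, and the job is handed in when it is done.

```bash
ls; mkdir -p pics; python3 - <<'E'
from rig import robot
import cv2
for n in ("scene","top","wrist"):
    i=robot.camera_info(n); print(n,i)
    cv2.imwrite(f"pics/{n}0.png",robot.grab_frame(n)[:,:,::-1])
s=robot.get_state(); print(s["time"],s["ee_pos"],s["tool_rot"],s["force"],s["opening"])
E
```

```text
pics
scene {'fx': 406.6813234994937, 'fy': 406.6813234994937, 'cx': 278.8839280101988, 'cy': 205.3591142685474, 'rvec': array([ 1.12543629, -2.11287931,  1.16086754]), 'tvec': array([0.39293885, 0.36418399, 0.5703173 ])}
top {'fx': 400.6597379242496, 'fy': 400.6597379242496, 'cx': 270.75609788190843, 'cy': 210.83027830177218, 'rvec': array([ 2.19110144, -2.15540647,  0.16329007]), 'tvec': array([0.03894167, 0.60330222, 0.96072552])}
wrist {'fx': 324.8757640548743, 'fy': 324.8757640548743, 'cx': 279.81216415875383, 'cy': 206.56703816456542, 'rvec': array([-2.45551015,  1.61698341,  0.19164113]), 'tvec': array([-0.62450621, -0.02510024,  0.38988234])}
0.15 [ 0.24662376 -0.57400418  0.22398889] [[ 9.18779352e-01  3.94771241e-01 -4.12375776e-04]
 [ 3.94771450e-01 -9.18779014e-01  7.90652958e-04]
 [-6.67551592e-05 -8.89229796e-04 -9.99999602e-01]] [ 0.38920681  0.15338958 -0.29917138] 0.09369193948150131
```

View pics/scene0.png

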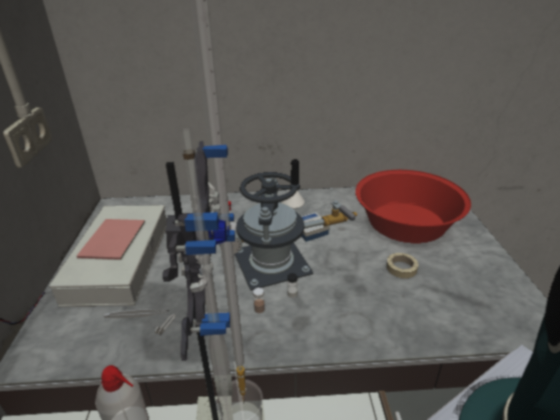

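View pics/top0.png

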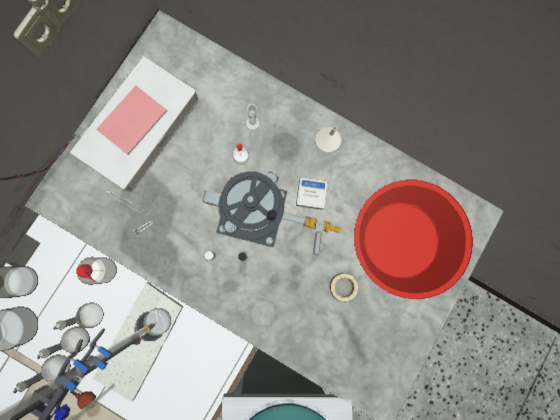

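View pics/wrist0.png

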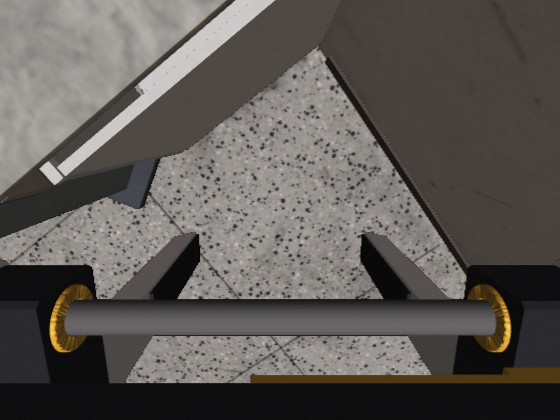

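The top view shows the wheel at about (250,200), the black handle at about (271,214), the grey lever at about (317,243) and the brass valve at about (310,222). I'll zoom in and project.

```bash
cat > h.py <<'E'
import cv2,numpy as np
def cam(i):
    return np.array([[i['fx'],0,i['cx']],[0,i['fy'],i['cy']],[0,0,1]]),cv2.Rodrigues(i['rvec'])[0],np.array(i['tvec'])
def toplane(i,uv,z):
    K,R,t=cam(i); C=-R.T@t; d=R.T@np.linalg.inv(K)@np.array([uv[0],uv[1],1.]); return C+d*(z-C[2])/d[2]
def proj(i,p):
    K,R,t=cam(i); q=K@(R@np.array(p)+t); return q[:2]/q[2]
E
python3 - <<'E'
from rig import robot
from h import *
a=cv2.imread("pics/top0.png"); c=a[130:280,190:360]; cv2.imwrite("pics/topz.png",cv2.resize(c,None,fx=4.5,fy=4,interpolation=cv2.INTER_CUBIC) if 0 else cv2.resize(c,None,fx=4,fy=4,interpolation=cv2.INTER_CUBIC))
a=cv2.imread("pics/scene0.png"); c=a[140:310,220:370]; cv2.imwrite("pics/scz.png",cv2.resize(c,None,fx=3.5,fy=3.5,interpolation=cv2.INTER_CUBIC))
i=robot.camera_info("top")
for uv,z in [((250,200),.21),((271,214),.267),((310,222),.1),((317,243),.134),((317,255),.134),((210,255),.052),((242,257),.052),((239,148),.11),((312,192),.032)]: print(uv,toplane(i,uv,z).round(3))
K,R,t=cam(i);print(-R.T@t)
E
```

```text
(250, 200) [0.603 0.097 0.21 ]
(271, 214) [0.569 0.055 0.267]
(310, 222) [ 0.57  -0.041  0.1  ]
(317, 243) [ 0.52  -0.052  0.134]
(317, 255) [ 0.494 -0.052  0.134]
(210, 255) [0.491 0.194 0.052]
(242, 257) [0.487 0.117 0.052]
(239, 148) [0.74  0.127 0.11 ]
(312, 192) [ 0.653 -0.054  0.032]
[0.4829796  0.07764452 1.0242976 ]
```

View pics/topz.png

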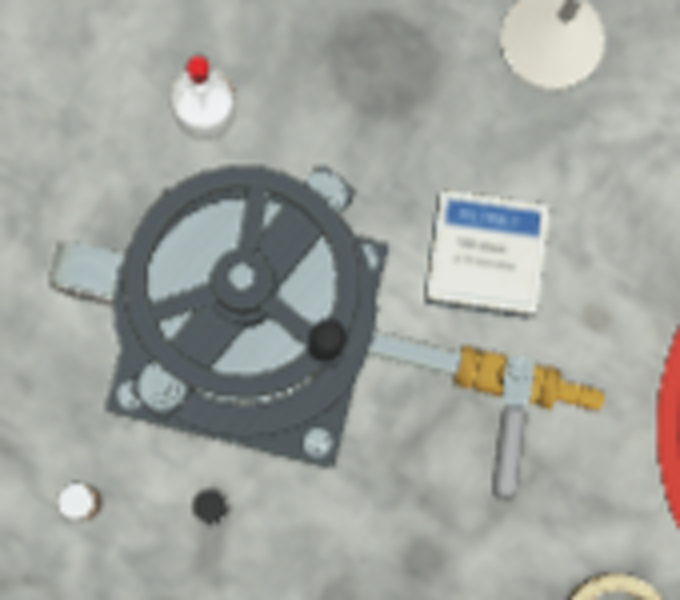

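View pics/scz.png

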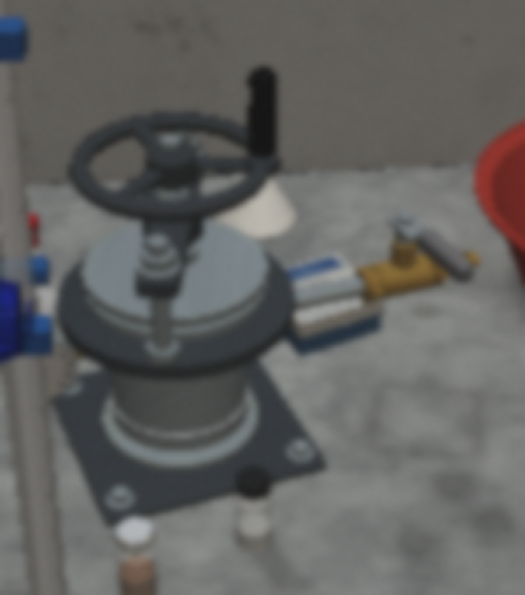

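```bash
python3 - <<'E'
from rig import robot
from h import *
i=robot.camera_info("top"); s=robot.camera_info("scene")
Z=lambda u,v:(190+(u+.5)/4-.5,130+(v+.5)/4-.5)
P={}
for n,u,v,z in [("hub",242,277,.221),("handletop",328,338,.267),("pivot",517,378,.134),("gripstart",513,407,.134),("gripend",504,495,.134),("pipe1",380,345,.092),("pipe2",450,361,.092),("barb",602,399,.09),("bowl edge",660,420,.1)]:
    P[n]=toplane(i,Z(u,v),z); print(n,P[n].round(4),"scene zoom px",((proj(s,P[n])-[220,140])*3.5).round(0))
# wheel rim from contour: dark mask fit of inner/outer ellipse by points
d=lambda a,b:np.linalg.norm((P[a]-P[b])[:2])
ang=lambda a,b:np.degrees(np.arctan2(*(P[b]-P[a])[:2][::-1]))
print("handle r",d("hub","handletop"),ang("hub","handletop"),"pivot r",d("hub","pivot"),ang("hub","pivot"))
print("grip",d("pivot","gripstart"),d("pivot","gripend"),ang("pivot","gripend"),"pipe",ang("pipe1","pipe2"),ang("pipe1","barb"),ang("hub","barb"),d("hub","barb"))
E
```

```text
hub [0.6038 0.0964 0.221 ] scene zoom px [167. 136.]
handletop [0.5683 0.0538 0.267 ] scene zoom px [260.  68.]
pivot [ 0.5627 -0.0565  0.134 ] scene zoom px [403. 214.]
gripstart [ 0.5464 -0.0542  0.134 ] scene zoom px [417. 226.]
gripend [ 0.4974 -0.0493  0.134 ] scene zoom px [463. 262.]
pipe1 [0.5844 0.0178 0.092 ] scene zoom px [291. 288.]
pipe2 [ 0.5758 -0.0234  0.092 ] scene zoom px [349. 274.]
barb [ 0.5551 -0.1132  0.09  ] scene zoom px [471. 249.]
bowl edge [ 0.5427 -0.145   0.1   ] scene zoom px [520. 230.]
handle r 0.05538129978260352 -129.81260290776729 pivot r 0.15828634223497923 -105.04569604849871
grip 0.016440041968240483 0.06563558583945199 173.67574079971976 pipe -101.92250647509177 -102.62178029233058 -103.06935108223166 0.2151933574773138
```

```bash
cat >> h.py <<'E'
RT=np.array([[0,1,0],[1,0,0],[0,0,-1.]])   # tool y = world x
PIV=np.array([.565,-.058]); AX=np.array([.6040,.0960]); PIPE=np.radians(-103.5)
def leverp(phi,r=.048,gap=0.):   # phi world dir of lever
    d=np.array([np.cos(phi),np.sin(phi)]); n=np.array([-d[1],d[0]])
    h=.0125*abs(n[0])+.008*abs(n[1])
    return PIV+r*d-n*(h+.0065+gap)
E
python3 - <<'E'
from rig import robot
from h import *
print(np.linalg.det(RT))
robot.gripper_to(0.0)
p=leverp(np.radians(174.5),gap=.016); print(p)
robot.move_ptp([p[0],p[1],.36],RT); 
robot.move_linear([p[0],p[1],.20],velocity=.15)
print(robot.move_linear([p[0],p[1],.135],velocity=.08,threshold=6))
s=robot.get_state(); print(s["time"],s["ee_pos"],s["qpos"],s["force"],s["opening"])
for n in ("scene","top","wrist"): cv2.imwrite(f"pics/{n}1.png",robot.grab_frame(n)[:,:,::-1])
a=cv2.imread("pics/top1.png"); b=cv2.imread("pics/scene1.png")
cv2.imwrite("pics/both1.png",np.hstack([cv2.resize(a[130:280,190:360],(453,400)),cv2.resize(b[140:310,220:370],(347,400))]))
E
```

```text
1.0
[ 0.52025558 -0.02188392]
False
6.0 [ 0.52051332 -0.02184694  0.13536248] [ 0.46359488  0.3996703  -0.58249579  1.9381579   0.28071363  0.88341193
 -0.26260897] [-0.53565333 -0.10848862  0.2965367 ] 0.0004963003731210596
```

View pics/both1.png

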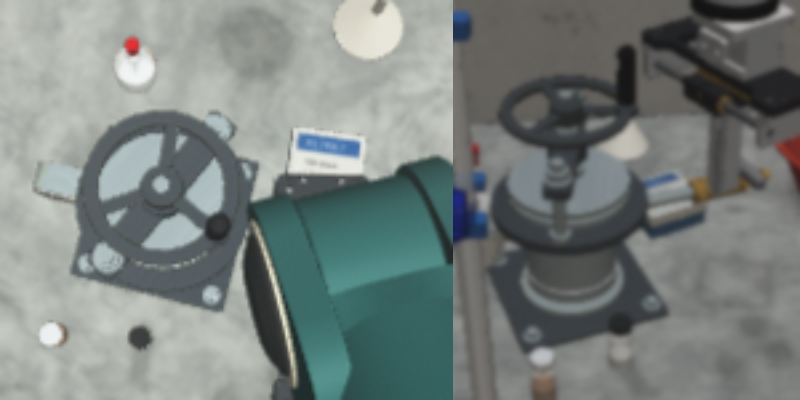

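View pics/wrist1.png

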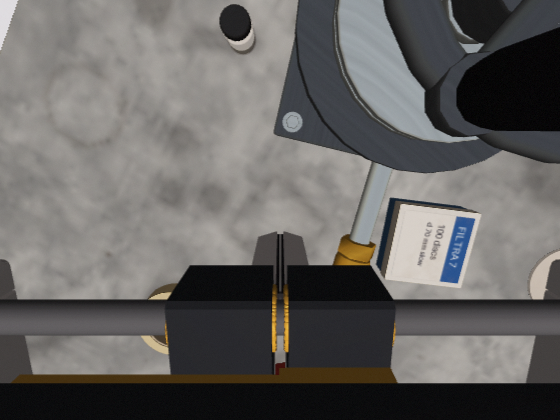

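The fingers are down beside the lever and clear of the wheel. Next I push the lever along its arc.

```bash
python3 - <<'E'
from rig import robot
from h import *
i=robot.camera_info("wrist"); K,R,t=cam(i); print("wrist cam",-R.T@t)
end=np.degrees(PIPE)+360
f0=robot.get_state()["force"]
for a in list(np.arange(172,end-6,10))+[end-4]:
    p=leverp(np.radians(a)); st=robot.move_linear([p[0],p[1],.135],velocity=.04,threshold=15)
    s=robot.get_state(); print(round(a,1),st,(s["force"]-f0).round(1),s["ee_pos"].round(4),s["time"])
    if st: break
E
```

```text
wrist cam [0.51972998 0.04488587 0.29600914]
172.0 False [ 0.1  0.2 -0.6] [ 0.5197 -0.0356  0.135 ] 6.6333
182.0 False [-0.6 -0.4  0.1] [ 0.5164 -0.0451  0.135 ] 7.0333
192.0 False [ 0.5 -0.1 -0.6] [ 0.5144 -0.0518  0.135 ] 7.3583
202.0 False [-0.1 -0.1 -0.1] [ 0.5134 -0.0592  0.135 ] 7.6917
212.0 False [-0.1  0.4 -0.7] [ 0.5137 -0.067   0.1349] 8.0333
222.0 False [-0.3 -0.1 -0.3] [ 0.5154 -0.075   0.135 ] 8.3917
232.0 False [-0.3 -0.1 -0.2] [ 0.5187 -0.083   0.135 ] 8.7583
242.0 False [-0.4 -0.5 -0.7] [ 0.5238 -0.0907  0.135 ] 9.1333
252.5 False [-0.8  0.5  0.5] [ 0.5308 -0.0977  0.1349] 9.5333
```

```bash
python3 - <<'E'
from rig import robot
from h import *
s=robot.get_state()["ee_pos"]
robot.move_linear([s[0]-.04,s[1]+.0,.135],velocity=.1)
robot.move_linear([s[0]-.10,s[1]-.0,.33],velocity=.2)
for n in ("scene","top","wrist"): cv2.imwrite(f"pics/{n}2.png",robot.grab_frame(n)[:,:,::-1])
a=cv2.imread("pics/top2.png"); b=cv2.imread("pics/scene2.png")
cv2.imwrite("pics/both2.png",np.hstack([cv2.resize(a[130:280,190:360],(453,400)),cv2.resize(b[140:310,220:370],(347,400))]))
E
```

```text
(no output)
```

View pics/both2.png

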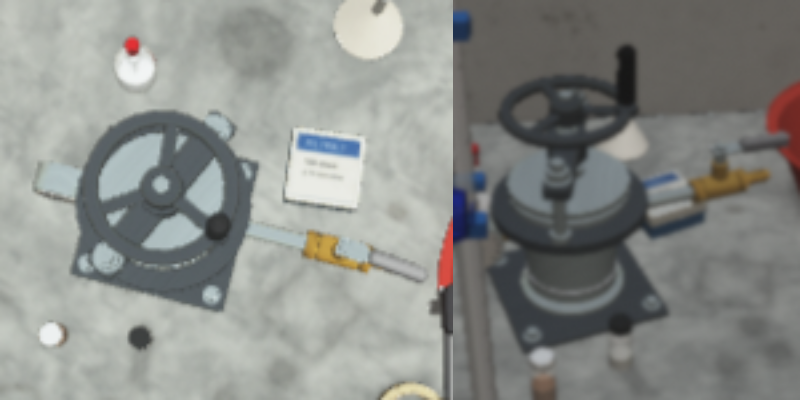

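View pics/wrist2.png

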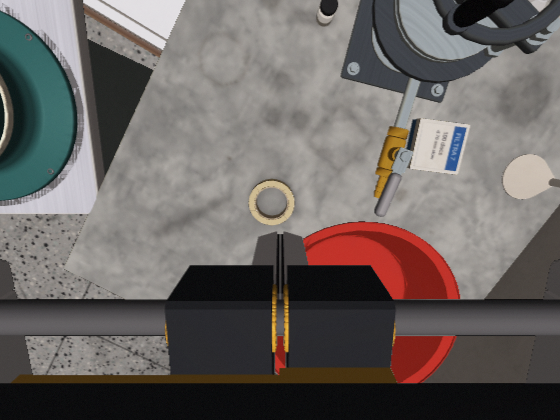

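Both views show the lever out over the hose barb. I'll measure the angle from grip pixels in both cameras.

```bash
python3 - <<'E'
from rig import robot
from h import *
a=cv2.imread("pics/top2.png"); cv2.imwrite("pics/t2z.png",cv2.resize(a[205:245,270:360],None,fx=8,fy=8,interpolation=cv2.INTER_CUBIC))
b=cv2.imread("pics/wrist2.png"); cv2.imwrite("pics/w2z.png",cv2.resize(b[70:230,350:480],None,fx=3.7,fy=3.7,interpolation=cv2.INTER_CUBIC))
E
```

```text
(no output)
```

View pics/t2z.png

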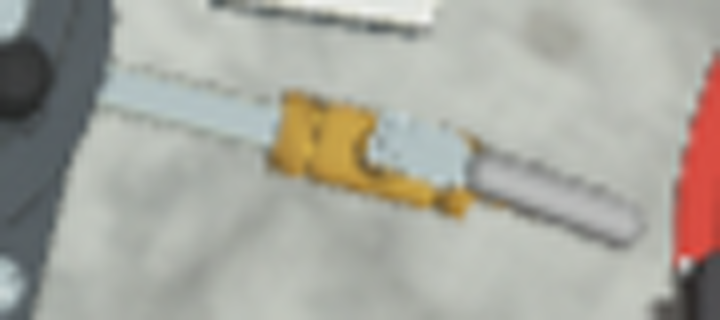

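View pics/w2z.png

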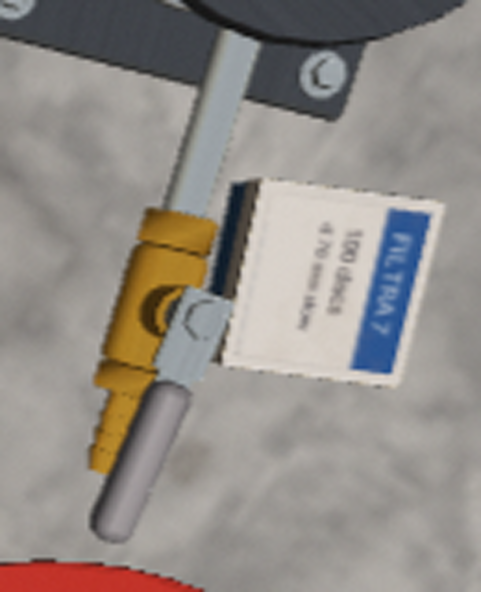

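Both views put the lever about 8° short of the pipe line (≈1.43 rad). That passes but leaves little margin, so I'll push it about 6° more with a force stop.

```bash
python3 - <<'E'
from rig import robot
from h import *
end=np.degrees(PIPE)+360
s=robot.get_state()["ee_pos"]
q=leverp(np.radians(end-4),gap=.025)
robot.move_linear([q[0]-.03,q[1],.20],velocity=.2)
robot.move_linear([q[0],q[1],.135],velocity=.15)
q=leverp(np.radians(end-4),gap=.004); print(robot.move_linear([q[0],q[1],.135],velocity=.06,threshold=8))
p=leverp(np.radians(end+2)); f0=robot.get_state()["force"]
print(robot.move_linear([p[0],p[1],.135],velocity=.015,threshold=7))
s=robot.get_state();print(p,s["ee_pos"],s["force"]-f0)
q=leverp(np.radians(end-4),gap=.025)
robot.move_linear([q[0],q[1],.135],velocity=.1)
robot.move_linear([q[0]-.06,q[1],.33],velocity=.25)
for n in ("top","wrist"): cv2.imwrite(f"pics/{n}3.png",robot.grab_frame(n)[:,:,::-1])
a=cv2.imread("pics/top3.png"); b=cv2.imread("pics/wrist3.png")
cv2.imwrite("pics/both3.png",np.vstack([cv2.resize(a[205:245,270:360],(720,320),interpolation=cv2.INTER_CUBIC)]))
print(robot.get_state()["time"])
E
```

```text
False
False
[ 0.53549475 -0.10098044] [ 0.53549965 -0.10101845  0.13498747] [-0.70501356  0.10900635 -1.06220008]
15.6917
```

View pics/both3.png

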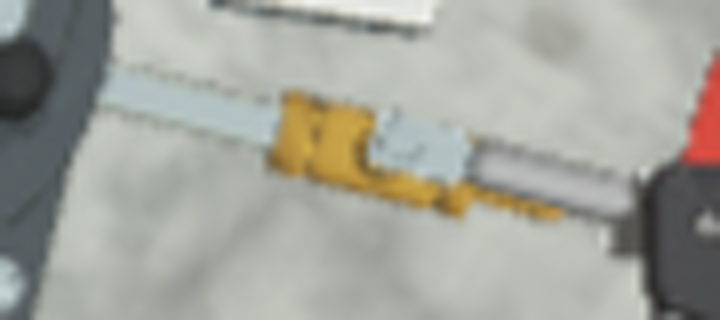

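View pics/wrist3.png

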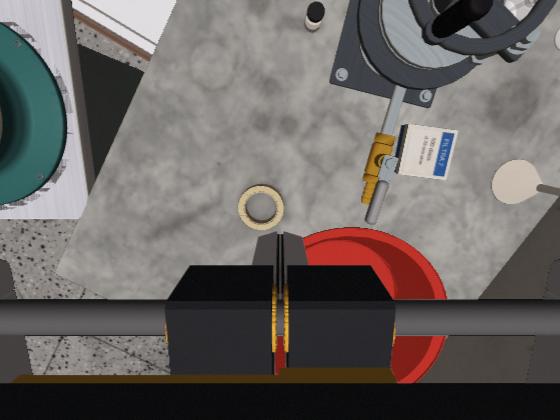

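The lever grip is now parallel to the pipe (12.6° against 13° in the image). Next is the wheel.

```bash
cat >> h.py <<'E'
from scipy.optimize import brentq
TH0=np.radians(-130.); RH=.055; ZW=.253
def wheelp(th,gap=0.):   # th: turn of the wheel
    a=TH0+th; h=AX+RH*np.array([np.cos(a),np.sin(a)]); t=np.array([-np.sin(a),np.cos(a)])
    sd=lambda d:np.linalg.norm(np.maximum(np.abs(t*d)-[.0125,.008],0))-.009
    return h-t*(brentq(sd,.005,.06)+gap)
E
python3 - <<'E'
from rig import robot
from h import *
p=wheelp(0,.014); print(p)
robot.move_linear([p[0],p[1],.345],velocity=.2)
print(robot.move_linear([p[0],p[1],ZW],velocity=.1,threshold=6))
f0=robot.get_state()["force"]
for a in range(0,41,10):
    p=wheelp(np.radians(a)); st=robot.move_linear([p[0],p[1],ZW],velocity=.04,threshold=15)
    s=robot.get_state(); print(a,st,(s["force"]-f0).round(1),s["ee_pos"].round(4),s["time"])
    if st: break
for n in ("scene","wrist"): cv2.imwrite(f"pics/{n}4.png",robot.grab_frame(n)[:,:,::-1])
E
```

```text
[0.53990959 0.07798084]
False
0 False [0.4 0.6 1.1] [0.5507 0.0689 0.2529] 18.375
10 False [-0.  0.  0.] [0.5561 0.06   0.253 ] 18.7833
20 False [-0.2  0.5  0.8] [0.5639 0.052  0.2529] 19.2167
30 False [0.5 0.8 0.5] [0.5732 0.0456 0.2529] 19.65
40 False [-0.9 -0.4  1. ] [0.5827 0.0409 0.2529] 20.0667
```

View pics/wrist4.png

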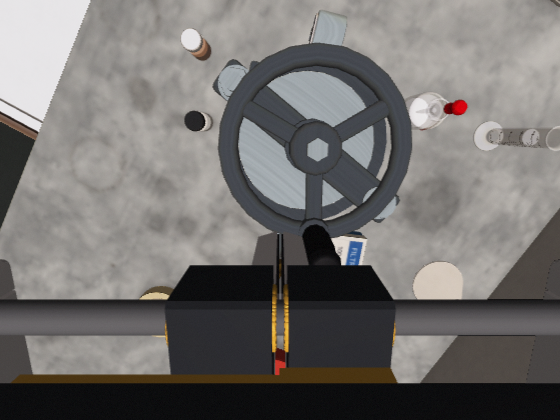

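View pics/scene4.png

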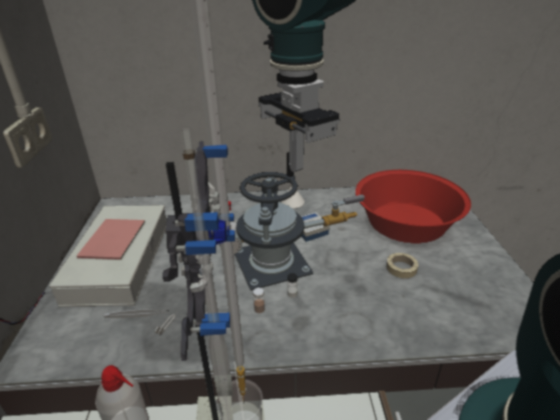

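The handle and its spoke have moved round to about −90° in the world frame, with the finger behind them, so the push works. Continuing.

```bash
python3 - <<'E'
from rig import robot
from h import *
f0=robot.get_state()["force"]
for a in range(50,201,10):
    p=wheelp(np.radians(a)); st=robot.move_linear([p[0],p[1],ZW+.003*(a/200)],velocity=.04,threshold=15)
    s=robot.get_state(); print(a,st,(s["force"]-f0).round(1),s["qpos"].round(2))
    if st: break
print(s["time"])
for n in ("scene","wrist"): cv2.imwrite(f"pics/{n}5.png",robot.grab_frame(n)[:,:,::-1])
E
```

```text
50 False [0.1 1.1 1. ] [ 0.42  0.42 -0.71  1.64  0.29  1.19 -0.35]
60 False [0.1 1.5 0.9] [ 0.42  0.43 -0.7   1.62  0.3   1.2  -0.35]
70 False [-0.1  0.7  0.6] [ 0.41  0.45 -0.7   1.6   0.3   1.21 -0.35]
80 False [-0.   1.3  0.3] [ 0.39  0.47 -0.69  1.57  0.31  1.22 -0.36]
90 False [ 0.5 -0.3  1.2] [ 0.37  0.49 -0.69  1.54  0.32  1.23 -0.37]
100 False [-0.3  0.5  0.3] [ 0.35  0.51 -0.69  1.51  0.33  1.24 -0.38]
110 False [-0.5  1.1  0.6] [ 0.33  0.53 -0.68  1.49  0.34  1.25 -0.39]
120 False [-0.2  0.5  0.6] [ 0.31  0.54 -0.68  1.47  0.35  1.26 -0.41]
130 False [0.2 0.9 0.6] [ 0.29  0.55 -0.68  1.46  0.35  1.26 -0.42]
140 False [0.4 0.4 0.1] [ 0.28  0.55 -0.68  1.45  0.35  1.27 -0.44]
150 False [0.1 0.6 0.6] [ 0.26  0.56 -0.68  1.44  0.36  1.27 -0.45]
160 False [-0.2  0.6  0.1] [ 0.25  0.56 -0.68  1.44  0.36  1.27 -0.46]
170 False [0.6 1.  0.8] [ 0.24  0.56 -0.68  1.44  0.36  1.27 -0.48]
180 False [-0.   0.4  0.6] [ 0.23  0.56 -0.68  1.44  0.36  1.27 -0.49]
190 False [-0.2  1.1  0.7] [ 0.22  0.55 -0.69  1.45  0.36  1.27 -0.5 ]
200 False [-0.6  0.7  1.9] [ 0.21  0.54 -0.69  1.47  0.35  1.26 -0.52]
26.6417
```

View pics/wrist5.png

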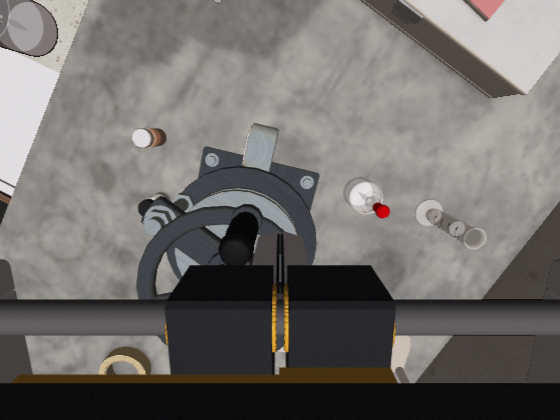

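View pics/scene5.png

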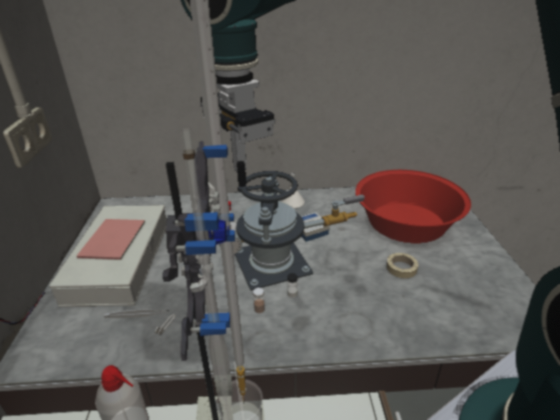

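The finger is still behind the handle, which is now on the +y side and past half a turn. I'll continue to a commanded 350°, then retract and measure.

```bash
python3 - <<'E'
from rig import robot
from h import *
f0=robot.get_state()["force"]
for a in range(210,351,10):
    p=wheelp(np.radians(a)); st=robot.move_linear([p[0],p[1],ZW+.003*(a/200)],velocity=.04,threshold=15)
    s=robot.get_state(); 
    if a%30==0 or st: print(a,st,(s["force"]-f0).round(1),s["ee_pos"].round(4))
    if st: break
p=wheelp(np.radians(a),.015); z=s["ee_pos"][2]
robot.move_linear([p[0],p[1],z],velocity=.08)
robot.move_linear([p[0],p[1],.36],velocity=.2)
robot.move_linear([.42,-.12,.36],velocity=.25)
for n in ("scene","top","wrist"): cv2.imwrite(f"pics/{n}6.png",robot.grab_frame(n)[:,:,::-1])
a=cv2.imread("pics/top6.png"); cv2.imwrite("pics/t6z.png",cv2.resize(a[130:280,190:360],None,fx=4,fy=4,interpolation=cv2.INTER_CUBIC))
print(robot.get_state()["time"])
E
```

```text
210 False [ 0.8 -0.9  1.1] [0.6348 0.1465 0.2562]
240 False [ 0.1 -1.   1.9] [0.6064 0.1556 0.2566]
270 False [ 0.4 -0.4  1.5] [0.5758 0.148  0.2571]
300 False [ 0.8 -0.1  1.7] [0.5528 0.1221 0.2575]
330 False [0.8 0.  0.7] [0.5462 0.0937 0.2579]
35.1083
```

View pics/t6z.png

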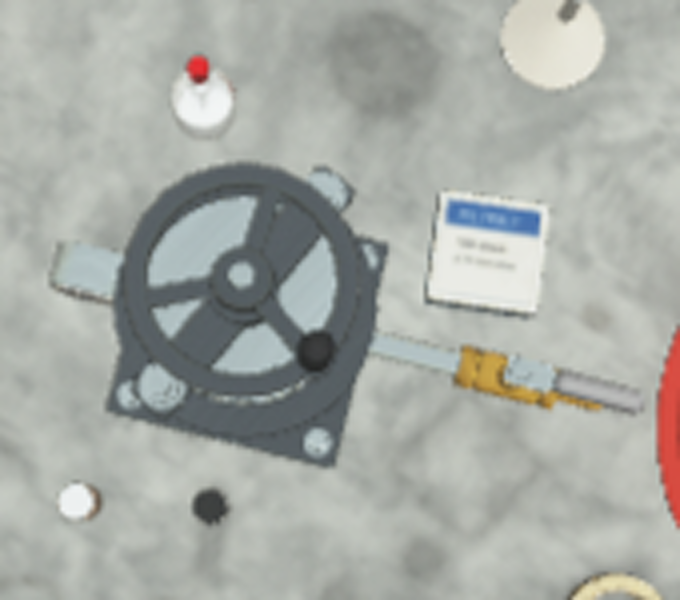

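View pics/scene6.png

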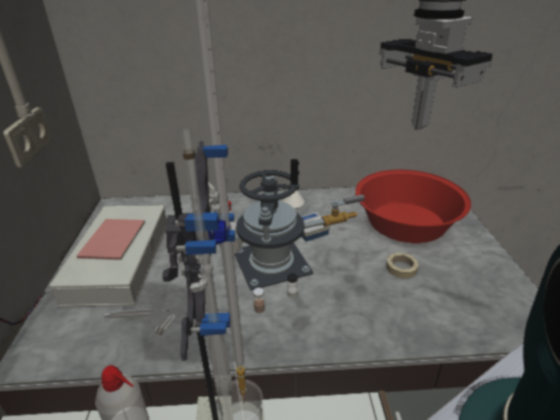

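The handle is a little short of where it started. I'll compute the angle and then push the rest.

```bash
python3 - <<'E'
from rig import robot
from h import *
i=robot.camera_info("top")
Z=lambda u,v:(190+(u+.5)/4-.5,130+(v+.5)/4-.5)
def meas(f):
    a=cv2.imread(f); c=cv2.resize(a[130:280,190:360],None,fx=4,fy=4,interpolation=cv2.INTER_CUBIC)
    m=(c.max(2)<58).astype(np.uint8); m[:290]=0; m[420:]=0; m[:,:250]=0; m[:,400:]=0
    n,l,st,ce=cv2.connectedComponentsWithStats(m); k=1+np.argmax(st[1:,4]); return ce[k],st[k,4]
def ang(f,zt):
    c,ar=meas(f); P=toplane(i,Z(*c),zt); d=(P[:2]-AX); return np.degrees(np.arctan2(d[1],d[0])),np.linalg.norm(d),c,ar
A=ang("pics/top0.png",.262);B=ang("pics/top6.png",.267); print(A,B)
short=A[0]-B[0]; print("short",short)
assert 4<short<16
cmd=350+short-1.
z=.2585
p=wheelp(np.radians(348),.015)
robot.move_linear([p[0],p[1],.36],velocity=.25)
robot.move_linear([p[0],p[1],z],velocity=.1,threshold=6)
for a in (350,(350+cmd)/2,cmd):
    p=wheelp(np.radians(a)); print(a,robot.move_linear([p[0],p[1],z],velocity=.03,threshold=15))
p=wheelp(np.radians(cmd),.015)
robot.move_linear([p[0],p[1],z],velocity=.08)
robot.move_linear([p[0],p[1],.36],velocity=.2)
robot.move_linear([.42,-.12,.36],velocity=.25)
for n in ("scene","top"): cv2.imwrite(f"pics/{n}7.png",robot.grab_frame(n)[:,:,::-1])
print(ang("pics/top7.png",.267))
a=cv2.imread("pics/top7.png"); cv2.imwrite("pics/t7z.png",cv2.resize(a[130:280,190:360],None,fx=4,fy=4,interpolation=cv2.INTER_CUBIC))
s=robot.get_state();print(s["time"],s["force"])
E
```

```text
(np.float64(-131.6883222801366), np.float64(0.05551526506597195), array([326.15005476, 341.68346112]), np.int32(913)) (np.float64(-140.2544162894296), np.float64(0.055997769236682975), array([314.40604468, 353.15637319]), np.int32(761))
short 8.56609400929301
350 False
353.7830470046465 False
357.566094009293 False
(np.float64(-134.61586621239368), np.float64(0.05589211824820965), array([322.90066225, 345.35231788]), np.int32(755))
40.7917 [ 0.45045146 -0.70156899  1.00231506]
```

View pics/t7z.png

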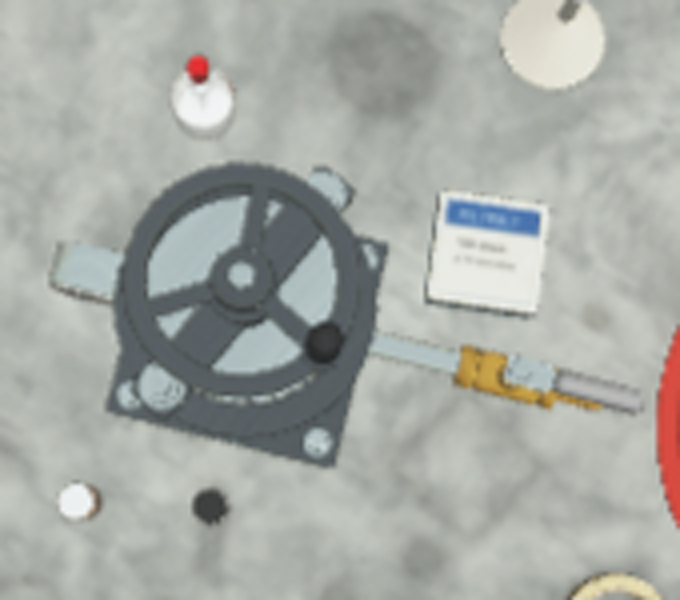

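The wheel is about 3° short of a full turn, against a 14° tolerance. The lever is in line with the pipe, the vials, bottle and box sit at the same pixels as at the start, and the hand is clear. Handing in.

```bash
python3 - <<'E'
from rig import robot
robot.sign_off()
E
```

```text
the job is handed in; nothing more can be done
```

The vent is open and the clamp wheel has been turned counter-clockwise through one full turn, to within about 3°. I handed the job in at about 41 s, and no verdict was reported.

- **Vent lever:** I pushed it round with the closed fingertips. The first push ended about 8° short of the pipe line, so I pushed again. The last check showed it parallel to the pipe to within about 1°.
- **Clamp wheel:** I pushed the handle from behind and stopped about 9° short on purpose, then looked and nudged it on. The last measurement puts it about 3° short, within the 14° allowed.
- **Forces:** None of the force stops tripped, and the readings taken during the pushes stayed around 1–2 N.
- **Bystanders:** The vials, the dropper bottle and the box look unmoved in the top camera view. I compared them by eye and did not measure them.
- **Hand:** It was lifted to 0.36 m and moved clear before hand-in.

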